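# Screw the lid of the bench pot down snug

### The arm

A 6-joint arm with a two-finger parallel gripper is mounted at the origin on the work surface; the furniture and walls round the work are solid. World frame = base frame: x ahead of the robot, y to its left, z up, the work surface at z = 0. Lengths are in m, angles in degrees, forces in N, time in s.
With the tool pointing down it reaches from about 0.4 to 0.825 m from the base axis. Payload 7 kg.
Tool frame: the origin (TCP) lies at the centre of the arm's flange, where the gripper is bolted on; the fingertips stand 178 mm ahead of it and the grasp point (between the pads) lies 159 mm ahead of it (tip_reach is the distance from the TCP to the fingertips, in m); z points along the fingers, y is the line along which they close (so a half turn about z gives the same grasp; the last joint's range is limited). The gripper opens to 88 mm and grips with 3 to 60 N. Pads are 19 mm wide; open, the fingers measure 130 mm over their backs; the gripper's body (78 mm by 193 mm) begins 47 mm behind the grasp point.
Start: joints at [-49.842, 20.546, 0.682, 0, -70.136, -16.507], TCP at [0.271, -0.618, 0.405] pointing down, gripper open.
Joint ranges: [-176.03, 176.03], [-82.01, 121.73], [-58.28, 71.71], [-173.87, 95.51], [-174.79, -0.11], [-173.66, 173.66]. Speed limits (degrees/s): [136.94, 136.94, 172.46, 180, 180, 180].

### API

Orientations are given as [roll, pitch, yaw] about the fixed x, y, z axes, in that order (R = Rz(yaw) Ry(pitch) Rx(roll)).
In Python, from plant import * gives the robot as it stands.
- The arm moves only by the shell command python3 -m handwheel 'ROWS'. ROWS is JSON, a list of rows, each a list of 7 numbers: the opening, from -1 (shut) to 1 (fully open), then the shift along the tool's x, y, z as a fraction of full scale, then the turn, a rotation vector about the tool's x, y, z as a fraction of full scale. A call has 1 to 5 rows; each row shifts and turns the commanded pose from where the row before left it, along the tool's axes as they then stand; what a row does not reach is not made up. Full scale, the value 1, is 0.025 m for a shift and 6 degrees for a turn. A row lasts 1/8 s, in which the tool goes at most 62.5 mm and 10.7 degrees, less where a joint would pass 70% of its speed; a pose out of reach is approached as far as the arm can. A call with a number of a shift or a turn outside -1 to 1 is refused whole. A call with a gripper value outside its range is refused whole. The fingers move at their own pace and stop on an object; the grip force is fixed at half the most. Time passes only in rows, so rows that do not move let the fingers close. It gives the time, the measured TCP pose, the force, the opening and the grip force at its end, in the units of the state.
- get_obs(): the state, without advancing time (a new reading comes with each control period).
- snapshot(name): name is "scene" or "top" or "wrist"; returns a dict with "color" (480x640x3 uint8, red, green, blue), "fx", "fy", "cx", "cy" (pixels), "R" (3x3) and "t" (3): a world point X has camera coordinates R X + t; the wrist camera has in their place "tool_from_camera" (4x4, takes a point from camera to tool coordinates, whose origin is the TCP and whose axes are the flange's). Camera axes: x right, y down, z forward; pixel columns grow to the right and rows downward; lengths in m; the calibration is good to about 2 mm. A picture is of the moment at which its call begins: read the wrist's pose just before it. There is no depth.
- close_job(): hands the job in; it is judged then, once.
The state is a dict: "clock": time; "joint_pos": joint angles; "qvel": joint speeds; "tau": joint torques, N m; "tool_pos": TCP position; "orientation": TCP orientation; "force": force on the tool from outside, world axes, zero at the start; "moment": the same for the moment, N m; "opening": finger opening in m; "gripper_force": force on a finger pad.
Only numpy, scipy, OpenCV 4.12 (cv2) and the standard library are available. Lean on these libraries where they do the work, as an engineer would, in place of code of your own. Each camera call takes 0.05 s, during which the arm holds its last target. There are 200 camera calls.

### The job

Pick up the loose orange lid, set it squarely on the neck of the blue pot so that its lugs drop between the thread ramps, and screw it on clockwise until you feel it turn snug on the red seal. Stop there: do not overtighten it, let go of it, and leave the sanding block, the wing bolt and the sand core where they are.

Things in the scene. Friction and masses are not known exactly. Their poses are not given: they have to be found in the camera images.
- lid: Loose round orange screw lid with a ribbed side, 64 mm diameter, 30 mm tall, about 0.12 kg, lying open side down. Origin at the centre of its open rim (its underside), z up. The top 14 mm are solid: grip the round side there, about 23 mm above the rim. The skirt below is hollow, 57 mm inner diameter, 16 mm deep.
- lid_top (a point): centre of the lid's flat top, 30 mm above its rim
- lid_lug (a point): one of the lid's three steel lugs: 5 mm thick, reaching from the skirt in to 22 mm from the axis, 1 to 6 mm above the rim. They lie at 0, +120 and -120 degrees about the lid's z axis from its x axis; this one is on its x axis. A white dot on the top marks each.
- pot: Blue steel pot, its round foot flange (104 mm diameter) screwed to the bench so that it cannot move. Origin at the centre of its underside, z up. Body 80 mm diameter; the shoulder ends 74 mm up; above it a steel neck of 39 mm diameter with three thread ramps round it (53 mm diameter over the ramps). The lid fits over them with about 2 mm of play all round.
- pot_gap (a point): One of three 45 degree gaps between the ramps, centred at 0, +120 and -120 degrees about the pot's z axis from its x axis (this one on x); a white dash on the shoulder marks each. With lugs over gaps (any lug, any gap; dots over dashes) the lid drops until it rests on the seal, its rim then 78 to 81 mm above the bench. With a lug on a ramp the rim stays 84 to 90 mm up.
- pot_mouth (a point): Centre of the mouth, 94 mm up. Turned clockwise from above (negative about z), lugs go under ramps that fall 3.6 mm per rad. The lid turns easily (under 0.1 N m) until, 0.5 to 1.2 rad from the gap's middle (differs each time), the torque felt while turning starts to climb, 0.1 to 0.2 N m per 0.1 rad. Snug is 0.2 to 0.35 N m; 0.5 N m or more is overtight. A snug lid stays so when let go.
- seal: Red rubber sealing ring in the pot's mouth, 37 mm outer diameter; the lid presses on it. Origin on the pot's axis at the ring's upper face, z up, 94 to 97 mm above the bench: it stands proud by a different, small amount each time.
- sanding_block: loose sanding block, brown and black, 66x112x32 mm; origin at the centre of its underside; leave it alone
- wing_bolt: loose steel wing bolt lying on the bench, 47x69x18 mm; origin at the centre of its underside; leave it alone
- sand_core: loose tan sand core (a stepped round plug), standing, 38x38x62 mm; origin at the centre of its underside; leave it alone
There are look-alikes about, which are no part of the job. Of the things shaped like the lid, the orange one is meant.

How it is judged (in metres and radians):
On the way:
1. the lid is set square on the neck with its lugs down between the ramps (horizontal distance between lid and pot below 0.004 m and z of lid in the frame of pot below 0.0825 m and angle between lid's own z axis and vertical below 0.08 rad), for 0.2 s.
At the end, for the whole second after the job is handed in: the lid sits level on the pot's neck (within 4 mm of its axis, rim under 82.5 mm up, tilt under 0.05 rad), at rest, and stays drawn down on the seal with 10 to 50 N (contact force between lid and seal between 10 and 50 N and horizontal distance between lid and pot below 0.004 m and z of lid in the frame of pot below 0.0825 m and angle between lid's own z axis and vertical below 0.05 rad and linear speed of lid below 0.01 m/s); the robot touches nothing.
It fails at once if the lid was overtightened: it pressed on the seal with over 70 N (contact force between lid and seal above 70 N).
It fails at once if the sanding block was moved over 2 cm (distance of sanding_block from where it was at the start of the episode above 0.02 m).
It fails at once if the wing bolt was moved over 2 cm (distance of wing_bolt from where it was at the start of the episode above 0.02 m).
It fails at once if the sand core was moved over 2 cm (distance of sand_core from where it was at the start of the episode above 0.02 m).
It also fails if it takes over 50 s, if anything falls off the work surface, if the arm or the gripper's body presses on something with over 40 N, if the wrist force passes 120 N, or if a joint passes its speed limit or range.

## Working session

There is one attempt and no reset: what is moved stays moved. The work goes in short steps, Python scripts to look and compute and a shell command to move; the robot and the scene stay as the last step left them, time stands still between calls to the robot, and variables do not carry over. Pictures are saved under pics/ and viewed, at most 10 in all, crops included, and the job is handed in when it is done.

```bash
mkdir -p pics; ls; python3 - <<'E'
from plant import *
import cv2
print(get_obs())
for n in("scene","top"):
    s=snapshot(n);cv2.imwrite(f"pics/{n}1.png",s["color"][:,:,::-1]);print({k:v for k,v in s.items() if k!="color"})
E
```

```text
pics
{'clock': 0.0, 'joint_pos': array([-4.98426929e+01,  2.05903660e+01,  6.34378863e-01, -2.00905578e-02,
       -7.01358355e+01, -1.65081858e+01]), 'qvel': array([-0.11809455,  0.0207151 ,  0.00343686,  0.03896547, -0.04137069,
       -0.06343117]), 'tau': array([ 5.36458665e-04, -5.82726073e+01,  2.93063325e+01,  6.99733302e+00,
        6.89477936e-03, -1.80313100e-04]), 'tool_pos': array([ 0.27070041, -0.61812881,  0.40373921]), 'orientation': array([ 1.79906595e+02, -7.98613148e-03, -1.56357714e+02]), 'force': array([ 0.18203123, -0.00145273, -0.70968834]), 'moment': array([0.03451958, 0.0179571 , 0.02060557]), 'gripper_force': 0.0, 'opening': 0.08780720976257583}
{'fx': 526.3221995675804, 'fy': 526.3221995675804, 'cx': 316.7054864567938, 'cy': 236.020088373805, 'R': array([[ 0.85747852, -0.51410371, -0.0206874 ],
       [-0.33821491, -0.53290008, -0.77564694],
       [ 0.38773865,  0.67209738, -0.63082791]]), 't': array([-0.43932344,  0.26602592,  0.67381285])}
{'fx': 562.7846801188076, 'fy': 562.7846801188076, 'cx': 317.1288725429613, 'cy': 234.583966738213, 'R': array([[-0.01485037, -0.99978189, -0.01468475],
       [-0.98958584,  0.01679872, -0.1429604 ],
       [ 0.14317591,  0.01240881, -0.98961946]]), 't': array([0.04391173, 0.54691841, 0.86295102])}
```

View pics/scene1.png

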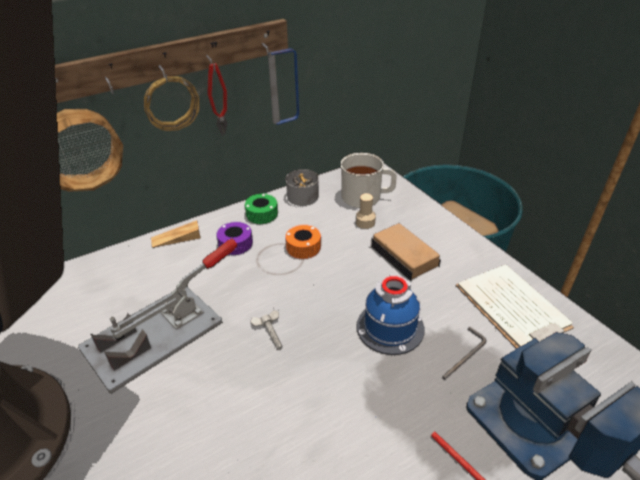

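View pics/top1.png

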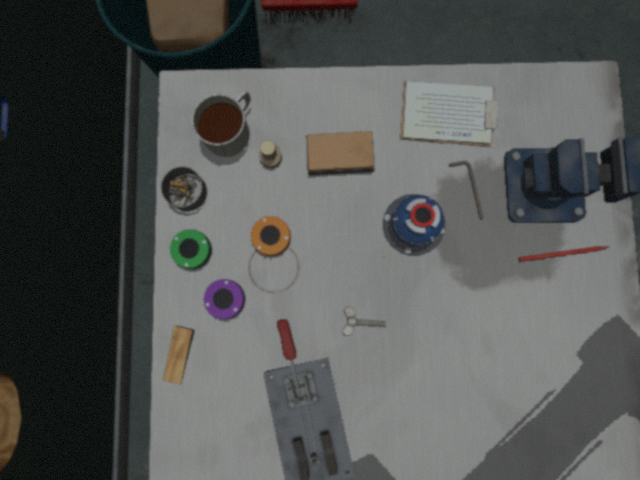

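The top view shows three lid-shaped things: orange at (271,236), green at (190,249) and purple at (224,299). The orange one fits the description. The pot, with its red seal, is at (424,215), the sand core at (269,152), the sanding block at (340,152) and the wing bolt at (362,322).

```bash
cat > h.py <<'E'
import numpy as np, cv2
from plant import *
from scipy.spatial.transform import Rotation as Ro
def cam(name):
    o=get_obs(); s=snapshot(name)
    if name=="wrist":
        T=np.eye(4);T[:3,:3]=Ro.from_euler("xyz",o["orientation"],degrees=True).as_matrix();T[:3,3]=o["tool_pos"]
        W=T@s["tool_from_camera"]; s["Rw"],s["c"]=W[:3,:3],W[:3,3]
    else: s["Rw"]=s["R"].T; s["c"]=-s["R"].T@s["t"]
    return s
def ray(s,u,v,z):
    d=s["Rw"]@[(u-s["cx"])/s["fx"],(v-s["cy"])/s["fy"],1]
    return s["c"]+d*(z-s["c"][2])/d[2]
def proj(s,X):
    p=s["Rw"].T@(np.array(X)-s["c"]); return s["fx"]*p[0]/p[2]+s["cx"],s["fy"]*p[1]/p[2]+s["cy"]
def mask(s,col):
    h=cv2.cvtColor(s["color"],cv2.COLOR_RGB2HSV); H,S,V=cv2.split(h)
    if col=="orange": return ((H>8)&(H<20)&(S>190)&(V>100)).astype(np.uint8)
    if col=="red": return (((H<6)|(H>174))&(S>150)&(V>90)).astype(np.uint8)
    return ((S<70)&(V>165)).astype(np.uint8)
def blobs(m,amin=1):
    n,l,st,c=cv2.connectedComponentsWithStats(m); return [(st[i,4],*c[i]) for i in range(1,n) if st[i,4]>=amin]
E
python3 - <<'E'
from h import *
s=cam("top")
for col,z in(("orange",.03),("red",.095)):
    for a,u,v in blobs(mask(s,col),60): print(col,a,u,v,ray(s,u,v,z)[:2])
im=s["color"][:,:,::-1]
c=[cv2.resize(im[y-35:y+35,x-35:x+35],(400,400),interpolation=cv2.INTER_CUBIC) for x,y in((271,236),(421,218))]
cv2.imwrite("pics/crop.png",np.hstack(c)); print(get_obs()["clock"])
w=snapshot("wrist");print(w["tool_from_camera"],w["fx"])
E
```

```text
red 277 307.54151624548734 1.2779783393501805 [0.91705793 0.04425309]
red 177 422.10169491525426 214.88135593220338 [ 0.56686133 -0.12420469]
red 64 584.234375 250.078125 [ 0.50949829 -0.36256382]
0.15
[[-4.50945059e-04 -9.54678046e-01 -2.97640092e-01  7.99278473e-02]
 [ 9.99999358e-01 -7.39921805e-04  8.58225559e-04  3.84701833e-04]
 [-1.03955949e-03 -2.97639514e-01  9.54677767e-01  1.92106792e-02]
 [ 0.00000000e+00  0.00000000e+00  0.00000000e+00  1.00000000e+00]] 391.89672663145643
```

View pics/crop.png

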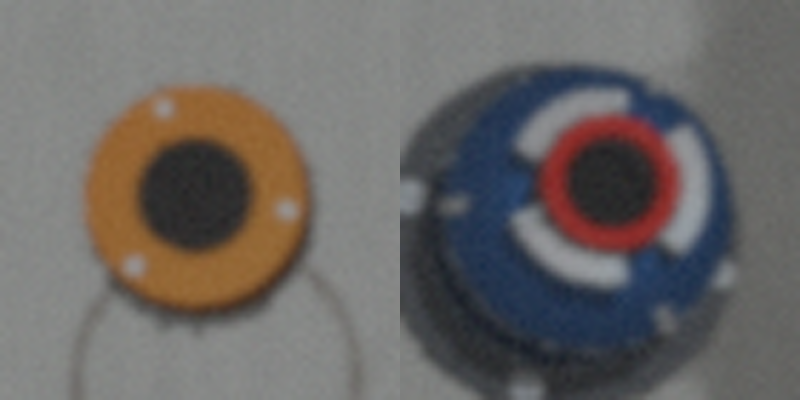

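The crop confirms the orange lid with three white dots, centred at crop (198,197). The pot's three gaps are visible, with dashes at crop (55,203), (265,318) and (255,88) of the right half.

```bash
python3 - <<'E'
from h import *
s=cam("top");k=70/400
L=lambda p,o,z:ray(s,o[0]+p[0]*k-.4,o[1]+p[1]*k-.4,z)[:2]
lid=L((198,197),(236,201),.03);print("lid",lid)
for p in((165,108),(288,210),(134,266)):
    d=L(p,(236,201),.03)-lid;print(np.hypot(*d),np.degrees(np.arctan2(d[1],d[0])))
pot=L((211,184),(386,183),.095);print("pot",pot, "dashmean",np.mean([L(p,(386,183),.074) for p in((55,203),(265,318),(255,88))],0))
for p in((55,203),(265,318),(255,88)):
    d=L(p,(386,183),.074)-pot;print(np.hypot(*d),np.degrees(np.arctan2(d[1],d[0])))
for n,u,v,z in(("sand",269,150,.05),("blk",340,152,.03),("green",190,249,.03),("purple",224,299,.03),("mug",220,122,.08),("bolt",350,322,.01)):print(n,ray(s,u,v,z)[:2])
E
```

```text
lid [0.54942615 0.11141321]
0.027444439620983363 19.912709778097952
0.02589041645062073 -99.24637151290281
0.026629609885604998 136.87279437262893
pot [ 0.56697469 -0.12484631] dashmean [ 0.56568937 -0.1231386 ]
0.03856287940774278 91.1185494699603
0.03705277340628919 -153.23735391782895
0.03434116965414163 -29.18857165793858
sand [0.68601103 0.11109908]
blk [ 0.68638777 -0.00457754]
green [0.52883609 0.24167952]
purple [0.44743831 0.1857366 ]
mug [0.7241358  0.18558458]
bolt [ 0.40793117 -0.01552179]
```

```bash
python3 -m handwheel '[[1,-0.88,0.89,0,0,0,0],[1,-0.88,0.89,0,0,0,0],[1,-0.88,0.89,0,0,0,0],[1,-0.88,0.89,0,0,0,0],[1,-0.88,0.89,0,0,0,0]]'
python3 -m handwheel '[[1,-0.88,0.89,0,0,0,0],[1,-0.88,0.89,0,0,0,0],[1,-0.88,0.89,0,0,0,0],[1,-0.88,0.89,0,0,0,0],[1,-0.88,0.89,0,0,0,0]]'
python3 -m handwheel '[[1,-0.88,0.89,0,0,0,0],[1,-0.88,0.89,0,0,0,0],[1,-0.88,0.89,0,0,0,0],[1,-0.88,0.89,0,0,0,0],[1,-0.88,0.89,0,0,0,0]]'
python3 -m handwheel '[[1,-0.88,0.89,0,0,0,0],[1,-0.88,0.89,0,0,0,0],[1,-0.88,0.89,0,0,0,0],[1,-0.88,0.89,0,0,0,0],[1,-0.88,0.89,0,0,0,0]]'
python3 -m handwheel '[[1,-0.88,0.89,0.5,0,0,0],[1,-0.88,0.89,0.5,0,0,0],[1,-0.88,0.89,0.5,0,0,0],[1,-0.88,0.89,0.5,0,0,0],[1,-0.88,0.89,0,0,0,0]]'
```

```text
clock: 0.88
tool_pos: [0.3271, -0.4713, 0.4046]
orientation: [180.0, 0.0, -156.4]
force: [0.4, -0.6, 0.1]
opening: 0.0877
gripper_force: 0.0
clock: 1.5
tool_pos: [0.3832, -0.3252, 0.4047]
orientation: [-180.0, 0.0, -156.4]
force: [1.6, -0.2, 0.3]
opening: 0.0874
gripper_force: 0.0
clock: 2.12
tool_pos: [0.4393, -0.1792, 0.4048]
orientation: [-180.0, 0.0, -156.3]
force: [0.1, -0.3, -0.2]
opening: 0.0879
gripper_force: 0.0
clock: 2.75
tool_pos: [0.4954, -0.0331, 0.4048]
orientation: [180.0, 0.0, -156.3]
force: [0.6, -0.6, -0.2]
opening: 0.0874
gripper_force: 0.0
clock: 3.38
tool_pos: [0.5514, 0.1128, 0.3535]
orientation: [180.0, -0.1, -156.4]
force: [-0.4, -0.7, -0.1]
opening: 0.0873
gripper_force: 0.0
```

```bash
python3 - <<'E'
from h import *
s=cam("wrist");cv2.imwrite("pics/w1.png",s["color"][:,:,::-1])
m=mask(s,"orange");b=max(blobs(m));print(b)
c=max(cv2.findContours(m,0,1)[0],key=cv2.contourArea);h=cv2.convexHull(c);print(cv2.fitEllipse(h))
hm=np.zeros_like(m);cv2.fillPoly(hm,[h],1)
for a,u,v in blobs(mask(s,"white")*hm,4): print(a,u,v,ray(s,u,v,.03)[:2])
M=cv2.moments(hm,True);print(ray(s,M["m10"]/M["m00"],M["m01"]/M["m00"],.03))
print(get_obs()["tool_pos"])
E
```

```text
(np.int32(3290), np.float64(330.21337386018234), np.float64(220.45349544072948))
((330.1424255371094, 220.6659698486328), (77.45353698730469, 78.6126937866211), 86.83727264404297)
7 302.0 205.85714285714286 [0.54726394 0.08795213]
16 361.0 209.25 [0.53103789 0.131941  ]
25 327.6 253.96 [0.57613391 0.12264766]
[0.54939049 0.11321686 0.03      ]
[0.55299112 0.11540802 0.35399578]
```

View pics/w1.png

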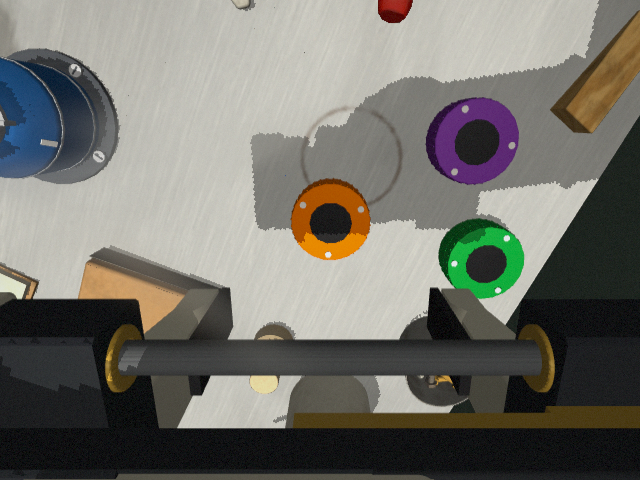

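The wrist view shows the orange lid at (330,221), with dots at (302,206), (361,209) and (328,254), close to the gripper axis. The way down is free.

```bash
python3 -m handwheel '[[1,0.09,-0.02,0.9,0,0,0],[1,0,0,0.9,0,0,0],[1,0,0,0.9,0,0,0],[1,0,0,0.9,0,0,0],[1,0,0,0.9,0,0,0]]'
python3 -m handwheel '[[1,0,0,0.9,0,0,0],[1,0,0,0.7,0,0,0],[1,0,0,0.6,0,0,0],[1,0,0,0.1,0,0,0],[1,0,0,0,0,0,0]]'
python3 -m handwheel '[[-1,0,0,0,0,0,0],[-1,0,0,0,0,0,0],[-1,0,0,0,0,0,0],[-1,0,0,0,0,0,0],[-1,0,0,0,0,0,0]]'
```

```text
clock: 4.05
tool_pos: [0.5495, 0.1104, 0.2416]
orientation: [180.0, 0.0, -156.3]
force: [0.4, 0.5, 0.2]
opening: 0.0878
gripper_force: 0.0
clock: 4.68
tool_pos: [0.5497, 0.1106, 0.1849]
orientation: [-180.0, 0.0, -156.3]
force: [0.6, 1.2, 0.4]
opening: 0.0876
gripper_force: 0.0
clock: 5.3
tool_pos: [0.5497, 0.1107, 0.1851]
orientation: [180.0, 0.0, -156.3]
force: [-1.5, 1.6, 6.2]
opening: 0.0634
gripper_force: 30.0
```

```bash
python3 -m handwheel '[[-1,0,0,-1,0,0,0],[-1,0,0,-1,0,0,0],[-1,0,0,-1,0,0,0],[-1,0,0,-1,0,0,0],[-1,0,0,-0.8,0,0,0]]'
python3 -m handwheel '[[-1,0.3,-0.9,0,0,0,0],[-1,0.3,-0.9,0,0,0,0],[-1,0.3,-0.9,0,0,0,0],[-1,0.3,-0.9,0,0,0,0],[-1,0.3,-0.9,0,0,0,0]]'
python3 - <<'E'
from h import *
def ell(s,box):
    m=np.zeros_like(mask(s,"red"));x0,x1,y0,y1=box;m[y0:y1,x0:x1]=mask(s,"red")[y0:y1,x0:x1]
    h=cv2.convexHull(np.vstack(cv2.findContours(m,0,1)[0]));return cv2.fitEllipse(h)
T=[]
for n,b in(("scene",(370,420,270,305)),("top",(400,445,195,235))):
    s=cam(n);e=ell(s,b);print(n,e)
    d=s["Rw"]@[(e[0][0]-s["cx"])/s["fx"],(e[0][1]-s["cy"])/s["fy"],1];d/=np.linalg.norm(d);T.append((s["c"],d))
    print([ray(s,*e[0],z)[:2].round(4) for z in(.094,.096)])
P=[np.eye(3)-np.outer(d,d) for c,d in T]
print(np.linalg.solve(sum(P),sum(p@c for p,(c,d) in zip(P,T))))
o=get_obs();print(o["joint_pos"],o["tool_pos"],o["force"],o["moment"],o["opening"])
E
```

```text
clock: 5.92
tool_pos: [0.5494, 0.1103, 0.3053]
orientation: [180.0, -0.0, -156.4]
force: [0.6, -0.0, -1.2]
opening: 0.0637
gripper_force: 30.0
clock: 6.55
tool_pos: [0.56, -0.0085, 0.3041]
orientation: [180.0, -0.1, -156.4]
force: [-0.3, 0.1, -1.0]
opening: 0.0636
gripper_force: 30.0
scene ((394.1797180175781, 285.13739013671875), (16.94342803955078, 24.571718215942383), 97.28575897216797)
[array([ 0.5663, -0.128 ]), array([ 0.5649, -0.1296])]
top ((422.27960205078125, 214.78152465820312), (21.410898208618164, 22.17915153503418), 99.59976196289062)
[array([ 0.5672, -0.1247]), array([ 0.5668, -0.1243])]
[ 0.5680956  -0.12541307  0.09077781]
[ 1.90713010e+01  1.48576223e+01 -2.17290311e+01 -4.84888867e-03
 -5.35026693e+01 -8.55370313e+01] [ 0.55997422 -0.00932997  0.30400917] [-0.62175533 -0.32111729 -1.7187911 ] [0.02166828 0.00625041 0.04582271] 0.06327473064812686
```

```bash
python3 - <<'E'
from h import *
s=cam("wrist");cv2.imwrite("pics/w2.png",s["color"][:,:,::-1]);o=get_obs()
print(o["tool_pos"],o["orientation"])
for c,z in(("red",.0955),):
    m=mask(s,c)
    for a,u,v in blobs(m,80):
        print(a,u,v,ray(s,u,v,z)[:2])
m=mask(s,"orange");print([b for b in blobs(m,50)])
E
```

```text
[ 0.56002837 -0.00851988  0.3040695 ] [ 1.79984247e+02 -6.67231168e-02 -1.56460220e+02]
1839 110.68569874932028 203.59325720500271 [ 0.56612772 -0.12332715]
[(np.int32(9803), np.float64(329.63001122105476), np.float64(288.79465469754155)), (np.int32(2277), np.float64(329.60693895476504), np.float64(386.2393500219587))]
```

View pics/w2.png

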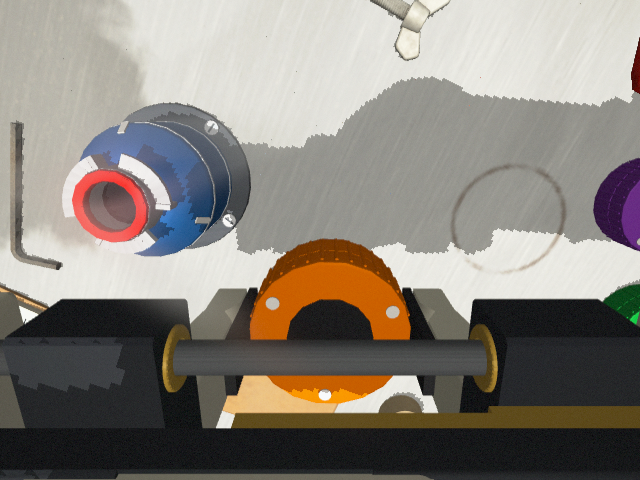

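The wrist view shows the seal centre at about (110,204) and pot dashes at (122,128) and (204,220). The held lid's dots are at (272,304), (392,313) and (325,395).

```bash
python3 - <<'E'
from h import *
s=cam("wrist");o=get_obs();t=np.array(o["tool_pos"]);t[:2]=t[:2]
m=mask(s,"red");c=max(cv2.findContours(m,0,1)[0],key=cv2.contourArea);e=cv2.fitEllipse(c);print(e)
pot=ray(s,*e[0],.0955)[:2];print("pot",pot)
w=cv2.findContours(m,0,1)
for u,v in((122,128),(204,220)):
    d=ray(s,u,v,.074)[:2]-pot;print(np.hypot(*d),np.degrees(np.arctan2(d[1],d[0]))%120)
wm=mask(s,"white");D=[]
for g in((272,304),(392,313),(325,395)):
    b=min(blobs(wm,6),key=lambda b:np.hypot(b[1]-g[0],b[2]-g[1]));D.append(ray(s,b[1],b[2],t[2]-.155)[:2]);print(b)
C=np.mean(D,0);print("lid",C,C-t[:2],[ (np.hypot(*(d-C)),np.degrees(np.arctan2(*(d-C)[::-1]))%120) for d in D])
print(np.array(pot)-C)
E
```

```text
((107.6475601196289, 204.5934600830078), (65.36678314208984, 76.91920471191406), 127.85346984863281)
pot [ 0.5673684  -0.12372938]
0.03580368088087675 80.57921203627274
0.04177821228513365 94.88859124823855
(np.int32(126), np.float64(272.04761904761904), np.float64(303.1190476190476))
(np.int32(124), np.float64(392.13709677419354), np.float64(311.58870967741933))
(np.int32(103), np.float64(324.43689320388347), np.float64(394.3980582524272))
lid [ 0.5622322  -0.00694763] [0.00211945 0.00099216] [(np.float64(0.026639372363275717), np.float64(19.037464706521206)), (np.float64(0.02666269050450623), np.float64(18.96241474136818)), (np.float64(0.02662080099307329), np.float64(18.956459656461096))]
[ 0.0051362  -0.11678175]
```

```bash
python3 -m handwheel '[[-1,0,0,0,0,0,-0.97],[-1,0,0,0,0,0,-0.97],[-1,0,0,0,0,0,-0.97],[-1,0,0,0,0,0,-0.97],[-1,0,0,0,0,0,-0.97]]'
python3 -m handwheel '[[-1,0,0,0,0,0,-0.97],[-1,0,0,0,0,0,-0.97],[-1,0,0,0,0,0,-0.97],[-1,0,0,0,0,0,-0.97],[-1,0,0,0,0,0,-0.97]]'
python3 -m handwheel '[[-1,0,0,0,0,0,-0.97],[-1,0,0,0,0,0,-0.97],[-1,0,0,0,0,0,0],[-1,0,0,0,0,0,0]]'
python3 - <<'E'
from h import *
s=cam("wrist");cv2.imwrite("pics/w3.png",s["color"][:,:,::-1]);o=get_obs()
print(o["tool_pos"],o["orientation"],o["joint_pos"][[0,5]],o["moment"])
m=mask(s,"red");c=max(cv2.findContours(m,0,1)[0],key=cv2.contourArea);e=cv2.fitEllipse(c);print(e)
print("pot",ray(s,*e[0],.0955)[:2])
E
```

```text
clock: 7.38
tool_pos: [0.5602, -0.0067, 0.3045]
orientation: [180.0, -0.0, -127.0]
force: [-0.0, 0.0, -1.4]
opening: 0.0631
gripper_force: 30.0
clock: 8.0
tool_pos: [0.5602, -0.0067, 0.3045]
orientation: [180.0, 0.0, -97.9]
force: [-0.7, 0.7, -1.2]
opening: 0.0636
gripper_force: 30.0
clock: 8.5
tool_pos: [0.5603, -0.0071, 0.3046]
orientation: [180.0, 0.0, -86.6]
force: [0.2, -0.1, -1.4]
opening: 0.0632
gripper_force: 30.0
[ 0.56031471 -0.00723936  0.30458122] [ 1.79993092e+02  5.87627279e-04 -8.65903931e+01] [ 19.27462616 -15.86320315] [ 0.01365049  0.12523983 -0.02108549]
((328.34820556640625, 31.31085777282715), (77.57521057128906, 78.34280395507812), 109.58631896972656)
pot [ 0.56827669 -0.1226565 ]
```

View pics/w3.png

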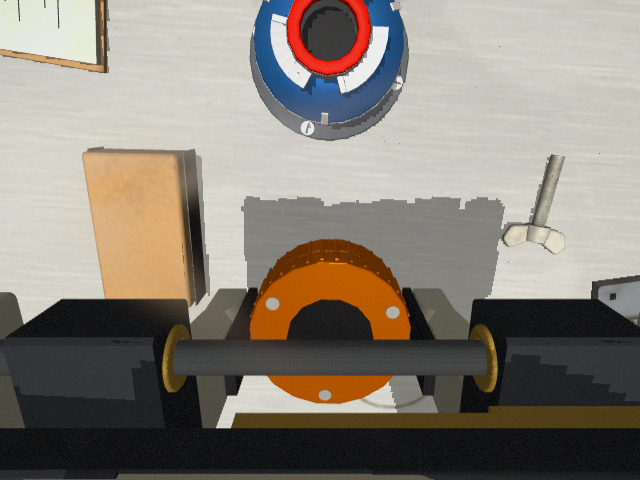

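The seal is at (328,31) and its near dash at (324,118), in line with the lid's dot at (325,395), so the yaw is right.

```bash
python3 -m handwheel '[[-1,0.95,0,0,0,0,0],[-1,0.95,0,0,0,0,0],[-1,0.95,0,0,0,0,0],[-1,0.95,0,0,0,0,0],[-1,0.95,0,0,0,0,0]]'
python3 -m handwheel '[[-1,0,0,0.4,0,0,0],[-1,0,0,0.4,0,0,0],[-1,0,0,0.2,0,0,0],[-1,0,0,0.1,0,0,0],[-1,0,0,0,0,0,0]]'
python3 -m handwheel '[[-1,0,0,0.08,0,0,0],[-1,0,0,0.08,0,0,0],[-1,0,0,0,0,0,0]]'
```

```text
clock: 9.18
tool_pos: [0.5676, -0.1268, 0.3046]
orientation: [180.0, 0.0, -86.6]
force: [0.5, 0.3, -1.6]
opening: 0.0635
gripper_force: 30.0
clock: 9.8
tool_pos: [0.5676, -0.1257, 0.2771]
orientation: [180.0, -0.0, -86.5]
force: [1.3, 0.3, -2.3]
opening: 0.0633
gripper_force: 30.0
clock: 10.18
tool_pos: [0.5675, -0.1261, 0.273]
orientation: [180.0, 0.0, -86.5]
force: [-0.5, -0.7, -2.2]
opening: 0.0631
gripper_force: 30.0
```

```bash
python3 -m handwheel '[[-1,0,0,0.08,0,0,0],[-1,0,0,0.08,0,0,0],[-1,0,0,0,0,0,0]]'
python3 -m handwheel '[[-1,0,0,0.06,0,0,0],[-1,0,0,0.06,0,0,0],[-1,0,0,0,0,0,0]]'
```

```text
clock: 10.55
tool_pos: [0.5675, -0.1261, 0.2689]
orientation: [180.0, 0.0, -86.5]
force: [1.3, 0.3, -1.5]
opening: 0.0635
gripper_force: 30.0
clock: 10.92
tool_pos: [0.5675, -0.1261, 0.266]
orientation: [180.0, 0.0, -86.5]
force: [-1.0, -0.6, -1.8]
opening: 0.0631
gripper_force: 30.0
```

```bash
python3 -m handwheel '[[-1,0,0,0.03,0,0,0],[-1,0,0,0,0,0,0]]'
python3 -m handwheel '[[-1,0,0,0.03,0,0,0],[-1,0,0,0,0,0,0]]'
python3 - <<'E'
from h import *
o=get_obs();print(o["moment"],o["force"])
E
```

```text
clock: 11.18
tool_pos: [0.5675, -0.1261, 0.2654]
orientation: [180.0, 0.0, -86.5]
force: [0.2, -0.4, -1.8]
opening: 0.0631
gripper_force: 30.0
clock: 11.42
tool_pos: [0.5675, -0.1261, 0.2646]
orientation: [180.0, 0.0, -86.5]
force: [-0.2, -0.5, -1.0]
opening: 0.0635
gripper_force: 30.0
[ 0.01988169  0.09300143 -0.03045417] [-0.17944395 -0.53433705 -1.02146981]
```

```bash
python3 -m handwheel '[[-1,0,0,0.03,0,0,0],[-1,0,0,0,0,0,0]]'
python3 -m handwheel '[[-1,0,0,0.03,0,0,0],[-1,0,0,0,0,0,0]]'
python3 - <<'E'
from h import *
o=get_obs();print(o["moment"],o["force"])
E
```

```text
clock: 11.68
tool_pos: [0.5676, -0.1261, 0.264]
orientation: [-180.0, -0.0, -86.5]
force: [-0.5, -0.7, 0.0]
opening: 0.0632
gripper_force: 30.0
clock: 11.92
tool_pos: [0.5676, -0.1261, 0.2638]
orientation: [-180.0, -0.0, -86.5]
force: [-1.5, -0.0, 5.9]
opening: 0.0638
gripper_force: 30.0
[ 0.28423057  0.93899091 -0.01247361] [-1.52258126 -0.03777076  5.89747498]
```

```bash
python3 -m handwheel '[[-1,0,0,-0.02,0,0,0],[-1,0,0,0,0,0,0]]'
python3 - <<'E'
from h import *
for i in range(4):
    o=get_obs();print(o["moment"],o["force"],o["tool_pos"])
s=cam("wrist");o=get_obs();print(o["moment"],o["force"]);t=o["tool_pos"];wm=mask(s,"white");D=[]
for g in((272,304),(392,313),(325,395)):
    b=min(blobs(wm,6),key=lambda b:np.hypot(b[1]-g[0],b[2]-g[1]));print(b)
E
```

```text
clock: 12.18
tool_pos: [0.5676, -0.1261, 0.2638]
orientation: [-180.0, -0.0, -86.5]
force: [-0.7, 0.7, 1.9]
opening: 0.0633
gripper_force: 30.0
[ 0.22219704  0.53992558 -0.03945218] [-0.71299614  0.68920857  1.89231116] [ 0.56761564 -0.12612302  0.26382697]
[ 0.22219704  0.53992558 -0.03945218] [-0.71299614  0.68920857  1.89231116] [ 0.56761564 -0.12612302  0.26382697]
[ 0.22219704  0.53992558 -0.03945218] [-0.71299614  0.68920857  1.89231116] [ 0.56761564 -0.12612302  0.26382697]
[ 0.22219704  0.53992558 -0.03945218] [-0.71299614  0.68920857  1.89231116] [ 0.56761564 -0.12612302  0.26382697]
[ 0.23863058  0.65293424 -0.05680203] [-1.49534766  0.35021745  2.49830208]
(np.int32(125), np.float64(272.144), np.float64(303.392))
(np.int32(117), np.float64(392.2735042735043), np.float64(311.991452991453))
(np.int32(88), np.float64(324.6136363636364), np.float64(395.0568181818182))
```

```bash
python3 -m handwheel '[[-1,0,0.01,0,0,0,0.8],[-1,0,0.01,0,0,0,0.8],[-1,0,0.01,0,0,0,0.8],[-1,0,0,0,0,0,0]]'
python3 -c '
from h import *
o=get_obs();print(o["moment"],o["force"])'
python3 -m handwheel '[[-1,0,0.01,0,0,0,0.8],[-1,0,0.01,0,0,0,0.8],[-1,0,0,0,0,0,0]]'
python3 -c '
from h import *
o=get_obs();print(o["moment"],o["force"])'
```

```text
clock: 12.72
tool_pos: [0.5671, -0.1261, 0.2638]
orientation: [-180.0, 0.0, -100.9]
force: [0.7, 0.6, 2.2]
opening: 0.0633
gripper_force: 30.0
[ 0.05346112 -0.05435706  0.00689544] [0.69616513 0.58886034 2.16204813]
clock: 13.1
tool_pos: [0.5666, -0.126, 0.2639]
orientation: [-180.0, 0.0, -110.4]
force: [0.1, -0.3, 3.2]
opening: 0.0635
gripper_force: 30.0
[-0.02168196 -0.0065313  -0.02903288] [ 0.12547573 -0.3173057   3.20154257]
```

```bash
cat > r.sh <<'E'
python3 -c '
from plant import *
o=get_obs();print("READ",o["moment"].round(3),o["force"].round(1),o["orientation"][2],o["tool_pos"][2])'
E
python3 -m handwheel '[[-1,0,0.006,0,0,0,0.5],[-1,0,0.006,0,0,0,0.5]]' | grep clock; sh r.sh
python3 -m handwheel '[[-1,0,0.006,0,0,0,0.5]]'| grep clock; sh r.sh
```

```text
clock: 13.35
READ [-0.009  0.042  0.004] [0.3 0.9 3.2] -116.39092865736848 0.263830569504251
clock: 13.48
READ [0.031 0.021 0.034] [-1.   0.4  2.7] -119.39427632879243 0.26383157533526014
```

```bash
python3 -m handwheel '[[-1,0,0.006,0,0,0,0.5]]'| grep clock; sh r.sh
python3 -m handwheel '[[-1,0,0.006,0,0,0,0.5]]'| grep clock; sh r.sh
```

```text
clock: 13.6
READ [0.011 0.001 0.027] [-0.6  0.2  3.2] -122.39518347878953 0.2638333540659271
clock: 13.72
READ [-0.045  0.055  0.052] [ 0.5 -0.1  2.6] -125.39580469073303 0.2638366284796715
```

```bash
python3 -m handwheel '[[-1,0,0.006,0,0,0,0.5]]'| grep clock; sh r.sh
python3 -m handwheel '[[-1,0,0.006,0,0,0,0.5]]'| grep clock; sh r.sh
```

```text
clock: 13.85
READ [0.003 0.067 0.06 ] [-0.1  1.   3.2] -128.39296026183553 0.26382610565362974
clock: 13.98
READ [-0.006  0.04   0.021] [-0.7 -0.9  3.2] -131.3929608643055 0.2638412821412429
```

```bash
python3 -m handwheel '[[-1,0,0.006,0,0,0,0.5]]'| grep clock; sh r.sh
```

```text
clock: 14.1
READ [ 0.011 -0.037  0.043] [-0.4  0.2  2.8] -134.39488563888213 0.26382826690627725
```

```bash
python3 -m handwheel '[[-1,0,0.006,0,0,0,0.5]]'| grep clock; sh r.sh
python3 -m handwheel '[[-1,0,0.006,0,0,0,0.5]]'| grep clock; sh r.sh
```

```text
clock: 14.22
READ [0.036 0.051 0.064] [-0.1  0.4  3.6] -137.3929139227695 0.26381112986638533
clock: 14.35
READ [0.021 0.039 0.029] [-0.5 -0.6  3.6] -140.3970284313726 0.2638435866926543
```

```bash
python3 -m handwheel '[[-1,0,0.006,0,0,0,0.5]]'| grep clock; sh r.sh
```

```text
clock: 14.48
READ [-0.037 -0.163 -0.005] [ 0.7 -0.7  2.1] -143.39406785630328 0.26382233840495595
```

```bash
python3 -m handwheel '[[-1,0,0.006,0,0,0,0.5]]'| grep clock; sh r.sh
```

```text
clock: 14.6
READ [-0.153 -0.608  0.083] [ 1.8 -0.6  0.9] -146.38756775717877 0.2638395490973353
```

```bash
python3 -m handwheel '[[-1,0,0.004,0.005,0,0,0.35]]'| grep clock; sh r.sh
```

```text
clock: 14.72
READ [-0.171 -0.767  0.167] [ 2.6 -0.1  1.6] -148.52013262948734 0.2637465004178049
```

```bash
python3 -m handwheel '[[-1,0,0.004,0.005,0,0,0.35]]'| grep clock; sh r.sh
```

```text
clock: 14.85
READ [-0.143 -0.99   0.23 ] [2.7 0.4 3. ] -150.6987614690855 0.26367571487260144
```

```bash
python3 -m handwheel '[[-1,0,0.004,0.005,0,0,0.35]]'| grep clock; sh r.sh
```

```text
clock: 14.98
READ [-0.109 -1.135  0.291] [ 2.6 -1.   1.8] -152.86049651807284 0.2636360910924309
```

Torque is 0.29 N m against about 0.02 free, so the lid is snug. Next I release it and rise.

```bash
sh r.sh; python3 -m handwheel '[[1,0,0,0,0,0,0],[1,0,0,0,0,0,0],[1,0,0,0,0,0,0],[1,0,0,0,0,0,0]]'
python3 -m handwheel '[[1,0,0,-0.4,0,0,0],[1,0,0,-0.8,0,0,0],[1,0,0,-1,0,0,0],[1,0,0,-1,0,0,0],[1,0,0,-1,0,0,0]]'
python3 - <<'E'
from h import *
s=cam("scene");im=s["color"][:,:,::-1]
cv2.imwrite("pics/end.png",cv2.resize(im[220:370,300:500],(800,600),interpolation=cv2.INTER_CUBIC))
E
```

```text
READ [-0.109 -1.135  0.291] [ 2.6 -1.   1.8] -152.86049651807284 0.2636360910924309
clock: 15.48
tool_pos: [0.5645, -0.1247, 0.263]
orientation: [180.0, -0.0, -152.8]
force: [0.2, 0.9, 0.9]
opening: 0.0874
gripper_force: 0.0
clock: 16.1
tool_pos: [0.5646, -0.1247, 0.37]
orientation: [-180.0, 0.0, -152.8]
force: [0.9, 0.6, -0.0]
opening: 0.0875
gripper_force: 0.0
```

View pics/end.png

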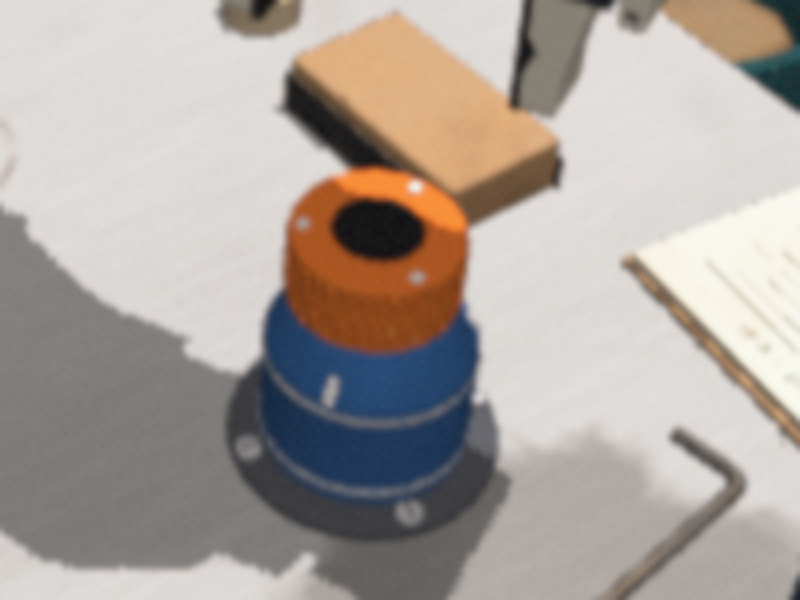

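The crop shows the lid level on the neck at crop (377,260), with the gripper clear above it.

```bash
python3 -c '
from plant import *
print(close_job())'
```

```text
the job is handed in; nothing more can be done
None
```

The orange lid is screwed onto the blue pot; turning torque had risen from about 0.02 to 0.29 N m (snug) when I stopped, let go and handed in at about 16 s, and no verdict was returned.

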